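# Change over sample tubes: cap one, uncap the next

### The job

On the liquid handler's deck, sampling moves on from the orange-capped tube to the blue-capped one. Press the raised orange cap fully home first, then pull the blue cap straight up to its upper stop and let go. Leave the green and white caps as they are.

Things in the scene. Friction and masses are not known exactly. Their poses are not given: they have to be found in the camera images.
- orange_top (a point): Orange push-in tube cap, starts raised 16 to 24 mm: round head 36 mm diameter, 18 mm high, on a 23 mm plug. Slides straight up and down in its fixed tube; takes about 7 N to move, stays where left, cannot come out. Point: centre of the head's flat top, 134 mm above the table when home (head on the tube rim), 158 mm at the upper stop. z up.
- blue_top (a point): Blue cap, same kind, size, stops, force and reference point as the orange one; starts home or within 2 mm of it. The caps' four fixed tubes (28 mm diameter, rims 116 mm above the table) stand in one straight row, 80 mm apart, in a fixed black rack 360 x 120 mm with its top deck at 82 mm; colour order and row direction vary. z up.
- green_top (a point): Green cap in the same row, same kind, size and reference point; starts home or within 2 mm of it; a bystander. z up.
- white_top (a point): White cap in the same row, same kind, size and reference point; starts raised 16 to 24 mm; a bystander. z up.

How it is judged:
On the way, in this order (a step that is already met when the one before it is completed fails the run):
1. the orange cap is pressed home while the blue one is still shut (height (world z) of orange_top below 0.138 m and height (world z) of blue_top below 0.142 m), for 0.2 s.
2. the blue cap is pulled up to its upper stop (height (world z) of blue_top above 0.153 m), for 0.2 s.
At the end, for the whole second after the job is handed in: The orange cap is home (its top less than 4 mm above the home height of 134 mm), the blue cap is raised (its top at least 19 mm above the home height; the stop is at 24 mm), and the green and white caps are within 6 mm of where they started (height (world z) of orange_top below 0.138 m and height (world z) of blue_top above 0.153 m and distance of each of green_top, white_top from where it was at the start of the episode below 0.006 m); the robot touches nothing.
It fails at once if the green cap is pushed or pulled by more than 6 mm (distance of green_top from where it was at the start of the episode above 0.006 m).
It fails at once if the white cap is pushed or pulled by more than 6 mm (distance of white_top from where it was at the start of the episode above 0.006 m).
It also fails if it takes over 37 s, if anything falls off the work surface, if the arm or the gripper's body presses on something with over 40 N, if the wrist force passes 120 N, or if a joint passes its speed limit or range.

### The arm

A 6-joint arm with a two-finger parallel gripper is mounted at the origin on the work surface. World frame = base frame: x ahead of the robot, y to its left, z up, the work surface at z = 0. Lengths are in m, angles in rad, forces in N, time in s.
With the tool pointing down it reaches from about 0.3 to 1 m from the base axis. Payload 5.1 kg.
Tool frame: the origin (TCP) lies where the fingers leave the gripper's body, on its centre line; the fingertips stand 78 mm ahead of it and the grasp point (between the pads) lies 59 mm ahead of it (arm.grip_depth is the distance from the TCP to the grasp point, in m); z points along the fingers, y is the direction in which the jaws open and shut (so a half turn about z gives the same grasp; the last joint's range is limited). The gripper opens to 95 mm and grips with 3 to 60 N. Pads are 20 mm wide; open, the fingers measure 119 mm over their backs; the gripper's body (75 mm by 180 mm) begins 59 mm behind the grasp point.
Start: joints at [1.199, 0.124, 1.65, -0, 1.367, -0.083], TCP at [0.185, 0.623, 0.292] pointing down, gripper open.
Joint ranges: [-2.61, 2.61], [-1.02, 2.33], [0.03, 2.71], [-1.35, 4.49], [0.32, 2.68], [-2.91, 2.91]. Speed limits (rad/s): [2.57, 2.57, 3.14, 3.14, 3.14, 3.14].

### API

Orientations are given as a unit quaternion [w, x, y, z].
In Python, from rig import arm, hand, cams gives the robot as it stands. Calls block until the motion is done:
- arm.movep(position, orientation): joint-space move of the TCP to a pose.
- arm.line_to(position, rot=None, vel=0.15, max_force=None): straight line of the TCP; rot=None keeps the orientation; vel is the mean speed in m/s. With max_force (N) it stops when the force on the tool has changed by that much, and returns True; else False.
- arm.move_joints(angles): joint-space move.
- hand.open_gripper() and hand.grasp(effort=None): open the fingers fully, or close them until they stop; effort is the grip in N (None keeps the last).
- arm.pause(seconds).
- arm.inverse_kinematics(position, orientation): joint angles nearest the present ones, or None.
- arm.get_state(): the state.
- cams.snapshot(name): name is "side" or "top" or "wrist"; returns (picture, depth): 384x512x3 uint8, red, green, blue; 384x512 float32, m along the optical axis (not along the pixel's ray), 0 where there is no reading.
- cams.get_calibration(name): a dict with "fov_y" (degrees; the focal length in pixels is half the picture's height over the tangent of half this angle, whatever the lens; pixels are square), "cx", "cy" (the principal point, pixels), "T" (4x4, takes a point from camera to world coordinates). Camera axes: x right, y down, z forward; pixel columns grow to the right and rows downward; lengths in m; the calibration is good to about 2 mm. A picture is of the moment at which its call begins: read the wrist's pose just before it. get_calibration takes no time and is no camera call; for the wrist camera it gives the pose at the moment of the call.
A pose or a line that the arm cannot do raises arm.MotionError and nothing moves.
- arm.job_done(): hands the job in, once; it reports no verdict.
Trained networks look in the newest picture that a camera, given by its name, has taken for a name from the list of things; names that differ only in an ending like _2 or _b are one class to them, and where a whole thing is asked for, a point or a joint stands for the part that bears it (a point fixed in the world has none). Each returns a list of dicts, best first, with "confidence" (0 to 1); they miss things now and then, are a little off and sometimes report something else, mostly with a low value. They report only what shows in the picture. A call takes as long as a camera call.
- cams.spot_in(camera, label): "box" ([left, top, width, height] in pixels, round what is visible of it).
- cams.cut_out(camera, label): "mask" (384x512 bool, what is visible of it) and "box" ([left, top, width, height] in pixels, round what is visible of it).
The state is a dict: "t": time; "joint_pos": joint angles; "joint_vel": joint speeds; "joint_efforts": joint torques, N m; "tcp_pos": TCP position; "ee_rot": TCP orientation; "force": force on the tool from outside, world axes, zero at the start; "torque": the same for the moment, N m; "finger_gap": opening from 0.0 (shut) to 1.0 (fully open).
Only numpy, scipy, OpenCV 4.12 (cv2) and the standard library are available. Lean on these libraries where they do the work, as an engineer would, in place of code of your own. Each camera call takes 0.05 s, during which the arm holds its last target. There are 200 camera calls.

## Working session

There is one attempt and no reset: what is moved stays moved. The work goes in short steps, each a Python script; the robot and the scene stay as the last script left them, time stands still between calls to the robot, and variables do not carry over. Pictures are saved under pics/ and viewed, about 8 in all and at most 12, crops included, and the job is handed in when it is done.

```bash
mkdir -p pics; cat > h.py <<'E'
import numpy as np, cv2
from rig import arm, hand, cams
def cloud(n,d):
    c=cams.get_calibration(n); f=192/np.tan(np.radians(c['fov_y'])/2)
    v,u=np.mgrid[0:384,0:512]
    P=np.stack([(u-c['cx'])*d/f,(v-c['cy'])*d/f,d],-1)
    T=np.array(c['T']); return P@T[:3,:3].T+T[:3,3]
def find(n,labels):
    p,d=cams.snapshot(n); W=cloud(n,d); out={}
    for l in labels:
        for r in cams.cut_out(n,l)[:2]:
            m=r['mask']&(d>0)
            if m.sum()<5: continue
            Q=W[m]; top=np.percentile(Q[:,2],90)
            q=Q[abs(Q[:,2]-top)<.004]
            mid=(q[:,:2].min(0)+q[:,:2].max(0))/2
            print(n,l,round(r['confidence'],2),r['box'],'mid',mid.round(4),'mean',q.mean(0).round(4),'ext',np.ptp(q[:,:2],axis=0).round(3),'top',round(top,4))
    return p,d,W
L=['orange_top','blue_top','green_top','white_top']
E
python3 - <<'E'
from h import *
for n in ['top','side']:
    p,d,W=find(n,L)
    cv2.imwrite(f'pics/{n}.png',p[:,:,::-1])
print(arm.get_state()['t'])
E
```

```text
top orange_top 0.84 [297.8, 224.4, 24.8, 25.3] mid [ 0.5191 -0.0713] mean [ 0.5189 -0.0706  0.1545] ext [0.034 0.034] top 0.1559
top blue_top 0.65 [256.6, 226.7, 18.8, 14.9] mid [0.5214 0.0097] mean [0.5215 0.0098 0.1352] ext [0.033 0.033] top 0.1367
top green_top 0.56 [341.6, 229.1, 23.1, 16.9] mid [ 0.5167 -0.1504] mean [ 0.5166 -0.1502  0.1341] ext [0.035 0.034] top 0.1355
top white_top 0.78 [208.4, 226.5, 24.0, 19.1] mid [0.5238 0.0889] mean [0.524  0.0887 0.1527] ext [0.032 0.033] top 0.154
side orange_top 0.94 [255.8, 244.2, 22.8, 29.7] mid [ 0.518  -0.0736] mean [ 0.5169 -0.0737  0.1537] ext [0.035 0.033] top 0.1547
side blue_top 0.88 [236.7, 223.0, 15.8, 26.1] mid [0.5194 0.0068] mean [0.5195 0.0061 0.1345] ext [0.034 0.034] top 0.1356
side green_top 0.71 [288.3, 286.0, 19.1, 25.9] mid [ 0.5144 -0.1527] mean [ 0.514  -0.1535  0.1334] ext [0.034 0.034] top 0.1345
side white_top 0.71 [210.6, 193.1, 15.2, 24.6] mid [0.5221 0.0865] mean [0.5221 0.086  0.1518] ext [0.034 0.034] top 0.1526
0.5
```

```bash
python3 -c "
import cv2
a=cv2.imread('pics/top.png')[150:300,150:410];b=cv2.imread('pics/side.png')[150:350,150:350]
a=cv2.resize(a,None,fx=1.7,fy=1.7);b=cv2.resize(b,(340,340))
import numpy as np
c=np.zeros((340,800,3),'uint8');c[:a.shape[0],:a.shape[1]]=a;c[:,450:790]=b;cv2.imwrite('pics/c.png',c)"
```

```text
(no output)
```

View pics/c.png

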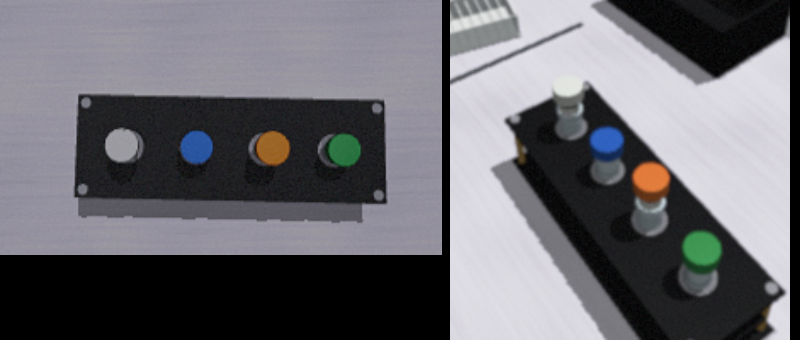

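The row is white, blue, orange, green from left to right. The colours and 80 mm spacing agree in both cameras, and nothing blocks the way. Next I press orange with closed fingers.

```bash
cat >> h.py <<'E'
from scipy.spatial.transform import Rotation as R
def down(s=1):
    r=np.array([.031,1,0]);r/=np.linalg.norm(r); x=s*r; z=np.array([0,0,-1.]); y=np.cross(z,x)
    return R.from_matrix(np.c_[x,y,z]).as_quat(scalar_first=True)
E
python3 - <<'E'
from h import *
O=np.array([.5185,-.0722]); 
qs=[(down(s),arm.inverse_kinematics([*O,.28],down(s))) for s in(1,-1)]
print([q[1] for q in qs])
q=min((q for q in qs if q[1] is not None),key=lambda q:abs(q[1][5]))[0]
hand.grasp(10)
arm.movep([*O,.28],q)
arm.line_to([*O,.245],vel=.1)
hit=arm.line_to([*O,.208],vel=.03,max_force=28)
s=arm.get_state();print(hit,s['tcp_pos'],s['force'],s['t'])
arm.pause(.1)
arm.line_to([*O,.29],vel=.12)
B=np.array([.5205,.008])
hand.open_gripper()
arm.movep([*B,.29],q)
p,d,W=find('wrist',L);cv2.imwrite('pics/w.png',p[:,:,::-1])
find('top',L)
print(q,arm.get_state()['t'])
E
```

```text
[array([-2.40925138e-01, -1.51124419e-01,  1.94311454e+00, -4.44089210e-16,
        1.34960253e+00, -2.09935063e-01]), None]
False [ 0.51882996 -0.07228301  0.21168989] [-9.26824046  1.6863562  19.14704318] 6.6083
wrist orange_top 0.75 [239.6, 247.2, 34.0, 17.3] mid [ 0.5186 -0.0606] mean [ 0.5184 -0.0608  0.134 ] ext [0.031 0.012] top 0.1349
wrist blue_top 0.64 [238.4, 176.4, 36.4, 40.0] mid [0.5207 0.0076] mean [0.5207 0.0082 0.136 ] ext [0.034 0.035] top 0.1368
wrist green_top 0.62 [244.1, 311.7, 21.5, 9.2] mid [ 0.5164 -0.1367] mean [ 0.5162 -0.136   0.1268] ext [0.023 0.005] top 0.1283
wrist white_top 0.6 [236.9, 87.8, 39.5, 44.9] mid [0.5238 0.0868] mean [0.5236 0.0873 0.1536] ext [0.034 0.034] top 0.1545
top green_top 0.55 [346.0, 228.1, 18.9, 20.4] mid [ 0.5167 -0.1555] mean [ 0.516  -0.1549  0.1342] ext [0.035 0.023] top 0.1361
[0.         0.7179781  0.69606569 0.        ] 9.9917
```

Orange is home: its top reads 0.134 m, and the fingertips stopped at 0.1337 m. Blue has now been measured from close by.

```bash
python3 - <<'E'
from h import *
B=[.5206,.008]
print('hit',arm.line_to([*B,.186],vel=.08,max_force=15))
hand.grasp(40); s=arm.get_state(); print(s['tcp_pos'],s['finger_gap']*95,s['force'])
z=s['tcp_pos'][2]; xy=s['tcp_pos'][:2]
hit=arm.line_to([*xy,z+.0255],vel=.04,max_force=25)
s=arm.get_state();print(hit,s['tcp_pos'],s['finger_gap']*95,s['force'],s['t'])
arm.pause(.35)
hand.open_gripper()
arm.line_to([*xy,.30],vel=.1)
p,d,W=find('wrist',L);cv2.imwrite('pics/w2.png',p[:,:,::-1])
find('side',L)
print(arm.get_state()['t'])
E
```

```text
hit False
[0.5209275  0.00798607 0.18601921] 34.91817518293979 [ 3.53949446 -0.46622656 -1.56829311]
False [0.52086323 0.00797866 0.20851915] 34.93325375565614 [ 10.85759908  -0.96327117 -16.03899978] 13.2167
wrist orange_top 0.6 [241.0, 243.9, 31.3, 21.3] mid [ 0.518 -0.063] mean [ 0.5184 -0.0633  0.134 ] ext [0.034 0.018] top 0.1348
wrist blue_top 0.63 [235.9, 177.7, 39.2, 43.4] mid [0.5209 0.0085] mean [0.5207 0.0089 0.1581] ext [0.035 0.035] top 0.159
wrist green_top 0.73 [244.0, 309.8, 26.6, 10.9] mid [ 0.5159 -0.1367] mean [ 0.5164 -0.1365  0.1336] ext [0.025 0.006] top 0.1347
wrist white_top 0.63 [235.7, 87.0, 40.5, 42.1] mid [0.5232 0.088 ] mean [0.5232 0.0881 0.1535] ext [0.035 0.035] top 0.1543
side orange_top 0.65 [258.5, 251.6, 20.3, 26.5] mid [ 0.5176 -0.073 ] mean [ 0.5172 -0.0739  0.1327] ext [0.035 0.035] top 0.1337
side blue_top 0.72 [233.8, 214.6, 18.7, 32.1] mid [0.5205 0.0064] mean [0.5196 0.0059 0.1568] ext [0.036 0.035] top 0.1577
side green_top 0.76 [288.8, 286.3, 19.0, 27.3] mid [ 0.5155 -0.1528] mean [ 0.5146 -0.1539  0.1335] ext [0.035 0.033] top 0.1345
side white_top 0.45 [218.2, 194.6, 7.2, 20.6] mid [0.5266 0.0838] mean [0.528  0.0817 0.1519] ext [0.024 0.031] top 0.1529
16.2
```

Blue reads 0.157–0.158 m, at its upper stop. Orange is at 0.133–0.134 m, and green and white are unchanged. The gripper is clear of everything, so I'm handing in.

```bash
python3 -c "
from h import *
arm.job_done()"
```

```text
the job is handed in; nothing more can be done
```

The job is done and handed in at about 16 s of the 37 s allowed. I pressed the orange cap home with closed fingers, then gripped the blue cap across the row, pulled it up to its stop and let go.

My last checks used the wrist and side cameras:

| Cap | Top height | Result |
|---|---|---|
| Orange | 0.133–0.134 m | home |
| Blue | 0.157–0.158 m | at the upper stop |
| Green | about 0.134 m | height unchanged within measuring error |
| White | 0.152–0.154 m | height unchanged within measuring error |

- **Clearance:** the gripper was open and well clear above the row when I handed in.
- **Partial views:** some camera views were partly blocked. The side view of white and the wrist views of orange and green gave less reliable sideways positions. One earlier wrist reading put green at 0.127 m, and it read about 0.134 m in the last check. Right after the press, the top camera found only green.
- **Verdict:** the hand-in reports none, so these checks are all the confirmation I have.

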